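# Put the heart cutters back in their caddy

## Robot

A 7-joint arm with a two-finger parallel gripper is mounted at the origin on the work surface. World frame = base frame: x ahead of the robot, y to its left, z up, the work surface at z = 0. Lengths are in m, angles in rad, forces in N, time in s.
With the tool pointing down it reaches from about 0.425 to 0.925 m from the base axis. Payload 6.8 kg.
Tool frame: the origin (TCP) lies at the very end of the fingers, on their centre line; the grasp point (between the pads) lies 19 mm behind it; z points along the fingers, y is the line along which they close (so a half turn about z gives the same grasp; the last joint's range is limited). The gripper opens to 85 mm and grips with 20 to 120 N. Pads are 22 mm wide; open, the fingers measure 114 mm over their backs; the gripper's body (76 mm by 85 mm) begins 54 mm behind the grasp point. The pads swing forward as they close: fully open they stand 13 mm farther back than shut.
Start: joints at [-1.322, 0.477, 0.022, 1.555, -0.011, 1.109, -0.083], TCP at [0.236, 0.633, 0.231] pointing down, gripper open.
Joint ranges: [-2.96, 2.96], [-0.34, 2.1], [-1.41, 1.46], [0.24, 2.44], [-1.37, 4.51], [0.17, 1.92], [-2.96, 2.96]. Speed limits (rad/s): [2.39, 2.39, 3.14, 3.14, 3.14, 3.14, 3.14].

## Interface

Orientations are given as a unit quaternion [w, x, y, z].
In Python, from station import bot gives the robot as it stands.
- The arm moves only by the tool jog_arm, never from a script. Its argument "motion" is a list of rows, each a list of 7 numbers: the turn, a rotation vector about the tool's x, y, z in rad, then the shift along the tool's x, y, z in mm, then the finger opening in mm, from 0 to 85.4. A call has 1 to 10 rows; each row is the pose to reach, as a shift and turn from the pose commanded when the call began, along the tool's axes at that moment; what a row does not reach only later rows make up. A row lasts 1/8 s, in which the tool goes at most 62.5 mm and 10.7 degrees, less where a joint would pass 70% of its speed; a pose out of reach is approached as far as the arm can. A call with a gripper value outside its range is refused whole. The fingers move at their own pace and stop on an object; "grip_force" is the grip in N (left out, the last holds). Time passes only in rows, so rows that repeat a pose let the fingers close. It gives the time, the measured TCP pose, the force, the opening and the grip force at its end, in the units of the state.
- bot.get_obs(): the state, without advancing time (a new reading comes with each control period).
- bot.read_camera(name): name is "scene" or "side" or "wrist"; returns a dict with "pixels" (420x560x3 uint8, red, green, blue), "camera_matrix" (3x3 intrinsics, pixels), "T" (4x4, takes a point from camera to world coordinates); the wrist camera has in their place "tool_from_camera" (4x4, takes a point from camera to tool coordinates, whose origin is the TCP and whose axes are the flange's). Camera axes: x right, y down, z forward; pixel columns grow to the right and rows downward; lengths in m; the calibration is good to about 2 mm. A picture is of the moment at which its call begins: read the wrist's pose just before it. There is no depth.
- bot.hand_in(): hands the job in; it is judged then, once.
Trained networks look in a picture, given as the dict that the camera call returned (one of the last four; its "shot" number tells which), for a name from the list of things; names that differ only in an ending like _2 or _b are one class to them, and where a whole thing is asked for, a point or a joint stands for the part that bears it (a point fixed in the world has none). Each returns a list of dicts, best first, with "score" (0 to 1); they miss things now and then, are a little off and sometimes report something else, mostly with a low value. They report only what shows in the picture. A call takes as long as a camera call.
- bot.spot_in(thing, picture): "xy" ([column, row] in pixels, amid what is visible of it).
- bot.tip_of(thing, picture): "xy" ([column, row] in pixels: a listed point, or the origin of a listed thing).
The state is a dict: "t": time; "q": joint angles; "joint_vel": joint speeds; "joint_torque": joint torques, N m; "eef_pos": TCP position; "tool_rot": TCP orientation; "contact_force": force on the tool from outside, world axes, zero at the start; "torque": the same for the moment, N m; "gripper_width": opening from 0.0 (shut) to 1.0 (fully open); "grasp_force": force on a finger pad.
Only numpy, scipy, OpenCV 4.12 (cv2) and the standard library are available. Lean on these libraries where they do the work, as an engineer would, in place of code of your own. Each camera call takes 0.05 s, during which the arm holds its last target. There are 200 camera calls.

## Task

Put the three heart-shaped biscuit cutters back in the caddy: each goes upright into the white cup of its own size, large in the large cup, medium in the medium cup, small in the small cup, sitting flat on the cup's floor. The drop-shaped and round cutters belong to another set: leave them standing where they are on the bench.

Things in the scene. Friction and masses are not known exactly. Their poses are not given: they have to be found in the camera images.
- heart_large: The large heart-shaped biscuit cutter: 83 mm across the lobes (y) and 76 mm from point to lobes (point to -x); turns within a 88 mm circle about its origin. 120 g, +-40%. Steel, 24 mm high; on the middle of its top a dark upright wooden grip 14 mm thick (x), 22 mm wide (y), 34 mm tall: 24 to 58 mm above the underside. Origin: centre of the underside, below the grip; z up. Loose, upright on the bench.
- heart_medium: The medium heart-shaped biscuit cutter: 66 mm across the lobes (y) and 61 mm from point to lobes (point to -x); turns within a 70 mm circle about its origin. 80 g, +-40%. Steel, 24 mm high; on the middle of its top a dark upright wooden grip 14 mm thick (x), 22 mm wide (y), 34 mm tall: 24 to 58 mm above the underside. Origin: centre of the underside, below the grip; z up. Loose, upright on the bench.
- heart_small: The small heart-shaped biscuit cutter: 51 mm across the lobes (y) and 47 mm from point to lobes (point to -x); turns within a 54 mm circle about its origin. 50 g, +-40%. Steel, 24 mm high; on the middle of its top a dark upright wooden grip 14 mm thick (x), 22 mm wide (y), 34 mm tall: 24 to 58 mm above the underside. Origin: centre of the underside, below the grip; z up. Loose, upright on the bench.
- drop_large: Look-alike, not a heart: large drop-shaped cutter, one round end and one point (to -x), 86 mm long, 71 mm wide. Steel, 24 mm high; on the middle of its top a dark upright wooden grip 14 mm thick (x), 22 mm wide (y), 34 mm tall: 24 to 58 mm above the underside. Origin: centre of the underside, below the grip; z up. Loose, upright on the bench.
- drop_small: Look-alike, not a heart: small drop-shaped cutter, one round end and one point (to -x), 58 mm long, 48 mm wide. Steel, 24 mm high; on the middle of its top a dark upright wooden grip 14 mm thick (x), 22 mm wide (y), 34 mm tall: 24 to 58 mm above the underside. Origin: centre of the underside, below the grip; z up. Loose, upright on the bench.
- round_medium: Look-alike, not a heart: round cutter, 66 mm in diameter. Steel, 24 mm high; on the middle of its top a dark upright wooden grip 14 mm thick (x), 22 mm wide (y), 34 mm tall: 24 to 58 mm above the underside. Origin: centre of the underside, below the grip; z up. Loose, upright on the bench.
- cup_large: The large of the three round white plastic cups fixed in the caddy: inside diameter 104 mm, wall 3 mm, floor 4 mm thick, rim 26 mm above its underside. Origin: centre of the underside, z up. The cups' order along the tray changes from start to start.
- cup_medium: The medium of the three round white plastic cups fixed in the caddy: inside diameter 86 mm, wall 3 mm, floor 4 mm thick, rim 26 mm above its underside. Origin: centre of the underside, z up. The cups' order along the tray changes from start to start.
- cup_small: The small of the three round white plastic cups fixed in the caddy: inside diameter 70 mm, wall 3 mm, floor 4 mm thick, rim 26 mm above its underside. Origin: centre of the underside, z up. The cups' order along the tray changes from start to start.
- tray: The caddy: a shallow aluminium tray fixed on the bench beyond the cutters, 118 mm (its x) by 352 mm (its y), base 4 mm thick, lip 12 mm high; the three cups stand in a row along its y, 114 mm apart, the middle one at its centre, their undersides 4 mm above the bench. Origin: centre of the underside.

How it is judged:
At the end, for the whole second after the job is handed in: Each heart cutter stands upright (within 0.12 rad) and at rest on the floor of the cup of its own size (centre within 12 mm of the cup's centre, underside less than 5 mm above the cup's floor); the two drop cutters and the round cutter stand upright within 25 mm of where they were (horizontal distance between heart_large and cup_large below 0.012 m and z of heart_large in the frame of cup_large between 0 and 0.009 m and angle between each of heart_large, heart_medium, heart_small's own z axis and vertical below 0.12 rad and linear speed of each of heart_large, heart_medium, heart_small below 0.02 m/s and angular speed of each of heart_large, heart_medium, heart_small below 0.2 rad/s and horizontal distance between heart_medium and cup_medium below 0.012 m and z of heart_medium in the frame of cup_medium between 0 and 0.009 m and horizontal distance between heart_small and cup_small below 0.012 m and z of heart_small in the frame of cup_small between 0 and 0.009 m and distance of each of drop_large, drop_small, round_medium from where it was at the start of the episode below 0.025 m and angle between each of drop_large, drop_small, round_medium's own z axis and vertical below 0.15 rad); the robot touches nothing.
It fails at once if the large drop cutter was moved more than 25 mm or tipped (distance of drop_large from where it was at the start of the episode above 0.025 m or angle between drop_large's own z axis and vertical above 0.3 rad).
It fails at once if the small drop cutter was moved more than 25 mm or tipped (distance of drop_small from where it was at the start of the episode above 0.025 m or angle between drop_small's own z axis and vertical above 0.3 rad).
It fails at once if the round cutter was moved more than 25 mm or tipped (distance of round_medium from where it was at the start of the episode above 0.025 m or angle between round_medium's own z axis and vertical above 0.3 rad).
It also fails if it takes over 83 s, if anything falls off the work surface, if the arm or the gripper's body presses on something with over 40 N, if the wrist force passes 120 N, or if a joint passes its speed limit or range.

## Working session

There is one attempt and no reset: what is moved stays moved. The work goes in short steps, Python scripts to look and compute and a tool call to move; the robot and the scene stay as the last step left them, time stands still between calls to the robot, and variables do not carry over. Pictures are saved under pics/ and viewed, at most 14 in all, crops included, and the job is handed in when it is done.

Besides the shell and the picture viewer there is one more tool, called after "Call:" as name([rows], argument=value, ...), one row to a line, values as JSON. jog_arm: Moves the arm, as the interface text tells. Its arguments: {"type":"object","properties":{"motion":{"type":"array"},"grip_force":{"type":"number"}},"required":["motion"]}

```bash
mkdir -p pics; cat > h.py <<'E'
import numpy as np, cv2
from scipy.spatial.transform import Rotation as R
from station import bot
def rot(o):
    w,x,y,z=o["tool_rot"]; return R.from_quat([x,y,z,w]).as_matrix()
def T_of(p,o=None):
    if "T" in p: return np.array(p["T"])
    A=np.eye(4); A[:3,:3]=rot(o); A[:3,3]=o["eef_pos"]
    return A@np.array(p["tool_from_camera"])
def pix2w(p,uv,z,o=None):
    T=T_of(p,o); d=T[:3,:3]@np.linalg.inv(np.array(p["camera_matrix"]))@[uv[0],uv[1],1]
    return T[:3,3]+d*(z-T[2,3])/d[2]
def w2pix(p,X,o=None):
    T=T_of(p,o); c=T[:3,:3].T@(np.array(X)-T[:3,3]); c=np.array(p["camera_matrix"])@c; return c[:2]/c[2]
def save(p,n): cv2.imwrite("pics/"+n,cv2.cvtColor(np.array(p["pixels"]),cv2.COLOR_RGB2BGR))
E
python3 - <<'E'
from h import *
o=bot.get_obs(); print(o["eef_pos"],rot(o).round(3).tolist(),o["t"])
for c in ["scene","side"]:
    p=bot.read_camera(c); save(p,c+"0.png"); print(c,np.array(p["T"]).round(2).tolist())
    for n in "heart_large heart_medium heart_small drop_large drop_small round_medium cup_large cup_medium cup_small tray".split():
        z=0.008 if "cup" in n else 0.
        for d in bot.tip_of(n,p)[:2]: print(n,round(d["score"],2),np.round(d["xy"]),pix2w(p,d["xy"],z)[:2].round(3))
E
```

```text
[0.23555491 0.6319336  0.23031508] [[-0.937, 0.349, -0.001], [0.349, 0.937, -0.002], [-0.0, -0.002, -1.0]] 0.0
scene [[0.27, 0.76, -0.58, 1.17], [0.96, -0.22, 0.16, -0.16], [-0.01, -0.61, -0.79, 0.89], [0.0, 0.0, 0.0, 1.0]]
heart_large 0.62 [372. 159.] [0.431 0.261]
heart_medium 0.65 [424. 162.] [0.474 0.373]
heart_small 0.78 [436. 199.] [0.586 0.351]
drop_large 0.66 [320. 169.] [0.429 0.131]
drop_small 0.8 [ 98. 230.] [ 0.459 -0.379]
drop_small 0.2 [321. 256.] [0.654 0.058]
round_medium 0.83 [131. 272.] [ 0.584 -0.322]
round_medium 0.49 [372. 241.] [0.648 0.172]
cup_large 0.85 [371. 239.] [0.648 0.168]
cup_medium 0.57 [270. 274.] [ 0.67  -0.054]
cup_small 0.83 [324. 258.] [0.665 0.059]
tray 0.74 [319. 256.] [0.652 0.054]
side [[0.83, -0.41, 0.37, 0.11], [-0.56, -0.6, 0.57, -0.65], [-0.01, -0.68, -0.73, 0.89], [0.0, 0.0, 0.0, 1.0]]
heart_large 0.86 [202. 193.] [0.427 0.248]
heart_medium 0.79 [197. 166.] [0.472 0.373]
heart_small 0.46 [231. 159.] [0.583 0.34 ]
drop_large 0.82 [221. 220.] [0.421 0.117]
round_medium 0.67 [363. 306.] [ 0.57  -0.328]
cup_large 0.69 [272. 175.] [0.646 0.186]
cup_large 0.58 [300. 198.] [0.659 0.052]
cup_medium 0.72 [326. 225.] [ 0.655 -0.076]
cup_small 0.61 [302. 201.] [0.656 0.041]
tray 0.62 [297. 198.] [0.656 0.063]
```

```bash
python3 - <<'E'
import cv2,numpy as np
a=cv2.imread("pics/scene0.png");b=cv2.imread("pics/side0.png")
c=cv2.resize(a[110:320,60:480],(800,400),interpolation=2)
cv2.imwrite("pics/sc_crop.png",c)
c=cv2.resize(b[120:270,150:380],(800,522),interpolation=2)
cv2.imwrite("pics/sd_crop.png",c)
E
```

```text
(no output)
```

View pics/sc_crop.png

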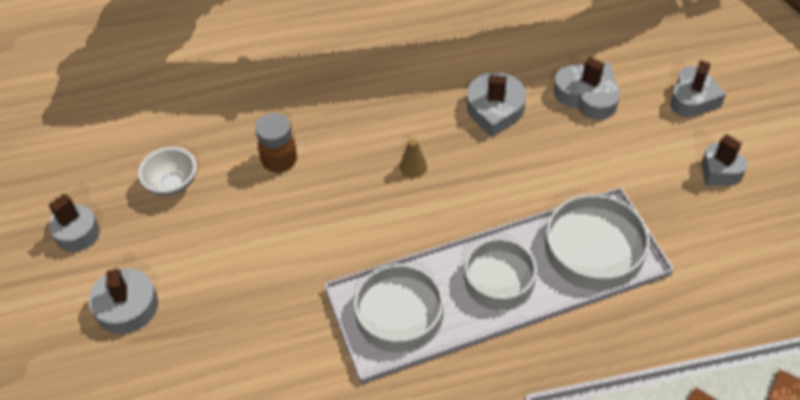

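View pics/sd_crop.png

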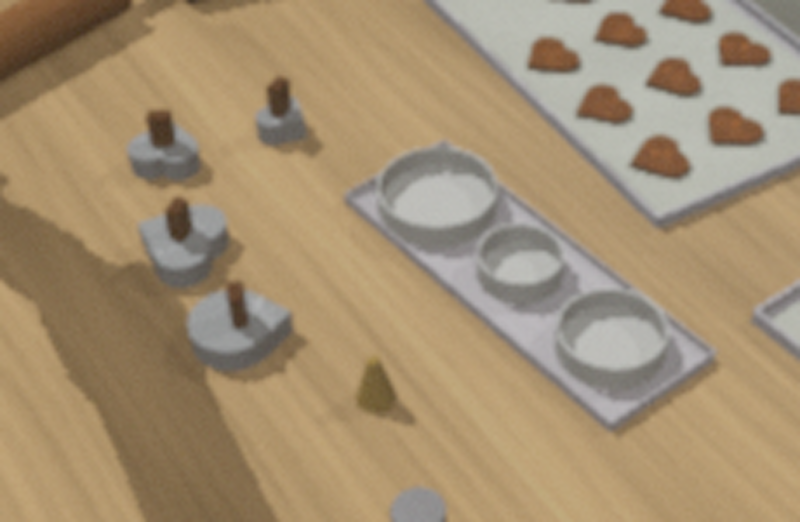

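The scene shows hearts at crop pixels (590,88) large, (698,92) medium and (724,160) small. The cup order along the tray is medium (400,305), small (500,272), large (597,240). The side view agrees with this. I'll move above the hearts and look from there.

Call:
jog_arm([
  [0, 0, 0, -52, -27, 0, 50],
  [0, 0, 0, -104, -54, 0, 50],
  [0, 0, 0, -156, -80, 0, 50],
  [0, 0, 0, -208, -107, 0, 50],
  [0, 0, 0, -260, -134, 0, 50],
  [0, 0, 0, -312, -160, 0, 50],
  [0, 0, 0, -312, -160, 0, 50],
  [0, 0, 0, -312, -160, 0, 50],
])

```text
t: 2.1
eef_pos: [0.472, 0.3739, 0.2313]
tool_rot: [-0.0, 0.178, 0.984, 0.0]
contact_force: [-0.4, 0.7, 0.7]
gripper_width: 0.586
grasp_force: 0.0
```

```bash
python3 - <<'E'
from h import *
o=bot.get_obs(); p=bot.read_camera("wrist"); save(p,"w1.png"); print(o["eef_pos"],o["t"],T_of(p,o).round(3).tolist())
for n in "heart_large heart_medium heart_small drop_large".split():
    for d in bot.tip_of(n,p)[:2]: print(n,round(d["score"],2),np.round(d["xy"]),pix2w(p,d["xy"],0,o)[:2].round(3))
E
```

```text
[0.47198145 0.37392592 0.231349  ] 2.1 [[0.35, 0.899, 0.262, 0.405], [0.937, -0.336, -0.097, 0.399], [0.0, 0.279, -0.96, 0.374], [0.0, 0.0, 0.0, 1.0]]
heart_large 0.59 [159. 179.] [0.429 0.246]
heart_medium 0.67 [276. 174.] [0.471 0.374]
heart_small 0.97 [291. 266.] [0.586 0.351]
heart_small 0.62 [275. 174.] [0.47  0.373]
drop_large 0.57 [ 68. 203.] [0.418 0.133]
```

View pics/w1.png

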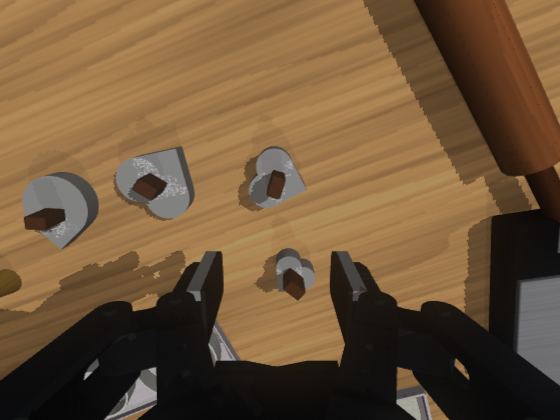

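The wrist view shows the large heart at (155,185), medium at (276,180) and small at (294,272). The networks agree within a few mm. I'll rectify the image at the height of the steel tops to read each heart's yaw.

```bash
cat >> h.py <<'E'
def rect(p,o,z,x0,x1,y0,y1,s):  # top-down: columns = -y, rows = -x ; s px per m
    P=np.float32([[x1,y1],[x1,y0],[x0,y1],[x0,y0]])
    src=np.float32([w2pix(p,[a,b,z],o) for a,b in P])
    dst=np.float32([[(y1-b)*s,(x1-a)*s] for a,b in P])
    return cv2.warpPerspective(np.array(p["pixels"]),cv2.getPerspectiveTransform(src,dst),(int((y1-y0)*s),int((x1-x0)*s)),flags=cv2.INTER_CUBIC)[:,:,::-1]
E
python3 - <<'E'
from h import *
o=bot.get_obs(); p=bot.read_camera("wrist")
ims=[]
for (x,y) in [(.43,.25),(.472,.373),(.586,.35)]:
    i=rect(p,o,.024,x-.06,x+.06,y-.055,y+.055,2400).copy()
    for k in range(0,12): cv2.line(i,(k*24,0),(k*24,4+4*(k==5)),(0,0,255),1)
    ims.append(i)
cv2.imwrite("pics/r1.png",np.hstack(ims))
print(ims[0].shape)
E
```

```text
Traceback (most recent call last):
ValueError: all the input array dimensions except for the concatenation axis must match exactly, but along dimension 0, the array at index 0 has size 288 and the array at index 2 has size 287
```

```bash
sed -i 's/(int((y1-y0)\*s),int((x1-x0)\*s))/(round((y1-y0)*s),round((x1-x0)*s))/' h.py
python3 - <<'E'
from h import *
o=bot.get_obs(); p=bot.read_camera("wrist")
ims=[]
for (x,y) in [(.43,.25),(.472,.373),(.586,.35)]:
    i=rect(p,o,.024,x-.06,x+.06,y-.055,y+.055,2400).copy()
    for k in range(0,12): cv2.line(i,(k*24,0),(k*24,4),(0,0,255),1)
    cv2.circle(i,(132,144),3,(0,0,255),-1)
    ims.append(i)
cv2.imwrite("pics/r1.png",np.hstack(ims))
E
```

```text
(no output)
```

View pics/r1.png

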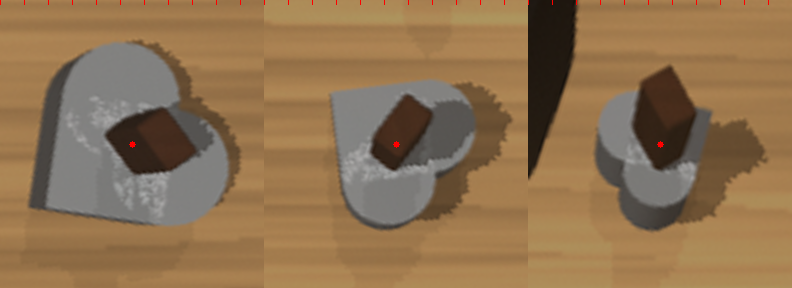

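Readings from the rectified view (columns are -y, rows are -x, 2.4 px/mm):
- **Large:** point at (48,207), cleft at (180,105). That gives (0.430, 0.249), yaw about -53°.
- **Medium:** point at (332,95). That gives (0.4705, 0.371), yaw about -127°.
- **Small:** point at (712,110). That gives (0.587, 0.352), yaw about 116°.

I'll grasp the medium across its 14 mm thickness first.

Call:
jog_arm([
  [0, 0, 0.145, 0, -3, 40, 50],
  [0, 0, 0.29, 0, -3, 90, 50],
  [0, 0, 0.29, 0, -3, 135, 50],
  [0, 0, 0.29, 0, -3, 175, 50],
  [0, 0, 0.29, 0, -3, 199, 50],
  [0, 0, 0.29, 0, -3, 199, 50],
  [0, 0, 0.29, 0, -3, 199, 0],
  [0, 0, 0.29, 0, -3, 199, 0],
  [0, 0, 0.29, 0, -3, 199, 0],
  [0, 0, 0.29, 0, -3, 199, 0],
], grip_force=40)

```text
t: 3.7
eef_pos: [0.472, 0.3717, 0.0337]
tool_rot: [0.001, 0.318, 0.948, 0.001]
contact_force: [-0.7, 0.6, 6.3]
gripper_width: 0.153
grasp_force: 43.5
```

Call:
jog_arm([
  [0, 0, 0, 0, 0, -40, 0],
  [0, 0, 0, 0, 0, -90, 0],
  [0, 0, 0, -30, -15, -140, 0],
  [0, 0, 0, -80, -36, -180, 0],
  [0, 0, 0, -135, -60, -200, 0],
  [0, 0, 0, -190, -85, -200, 0],
  [0, 0, 0, -245, -110, -200, 0],
  [0, 0, 0, -295, -132, -200, 0],
  [0, 0, 0, -336, -150, -200, 0],
  [0, 0, 0, -336, -150, -200, 0],
])

```text
t: 4.95
eef_pos: [0.6497, 0.0429, 0.2323]
tool_rot: [0.001, 0.321, 0.947, -0.001]
contact_force: [-0.3, 0.2, -0.1]
gripper_width: 0.152
grasp_force: 42.5
```

```bash
python3 - <<'E'
from h import *
o=bot.get_obs(); p=bot.read_camera("wrist"); save(p,"w2.png"); print(o["eef_pos"],o["gripper_width"],o["t"],rot(o).round(3).tolist())
for n in "cup_large cup_medium cup_small tray heart_medium".split():
    for d in bot.tip_of(n,p)[:2]: print(n,round(d["score"],2),np.round(d["xy"]),pix2w(p,d["xy"],0.004 if "cup" in n else 0,o)[:2].round(3))
s=bot.read_camera("side")
for n in "heart_medium cup_medium".split():
    for d in bot.tip_of(n,s)[:2]: print(n,round(d["score"],2),np.round(d["xy"]))
E
```

```text
[0.64973025 0.04288666 0.23225528] 0.15168893064466576 4.95 [[-0.793, 0.609, 0.0], [0.609, 0.793, -0.003], [-0.002, -0.002, -1.0]]
cup_large 0.67 [372. 104.] [0.651 0.17 ]
cup_medium 0.96 [221. 234.] [ 0.666 -0.055]
cup_small 0.84 [293. 173.] [0.659 0.059]
heart_medium 0.69 [279. 239.] [ 0.714 -0.003]
cup_medium 0.91 [326. 221.]
```

View pics/w2.png

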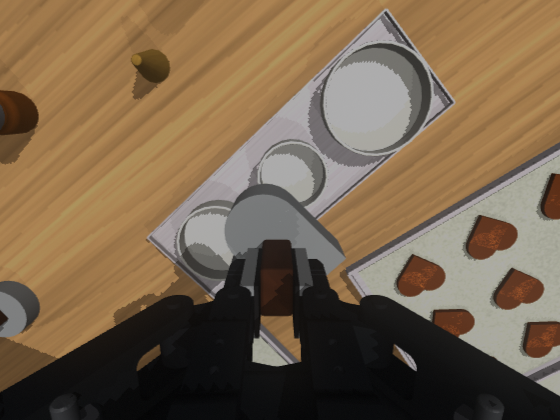

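The cups lie in line at the right spacing: large (.651,.171), small (.659,.058), medium (.666,-.056). The medium heart is held level and partly hides its cup at (215,240). I'll go above the medium cup.

Call:
jog_arm([
  [0, 0, 0, -37, -34, 0, 0],
  [0, 0, 0, -73, -67, 30, 0],
  [0, 0, 0, -73, -67, 80, 0],
  [0, 0, 0, -73, -67, 125, 0],
  [0, 0, 0, -73, -67, 125, 0],
  [0, 0, 0, -73, -67, 125, 0],
])

```text
t: 6.15
eef_pos: [0.668, -0.0487, 0.1091]
tool_rot: [0.001, 0.318, 0.948, 0.0]
contact_force: [0.1, -0.5, -0.6]
gripper_width: 0.149
grasp_force: 42.4
```

```bash
python3 - <<'E'
from h import *
o=bot.get_obs(); print(o["eef_pos"],o["t"],o["gripper_width"])
a=bot.read_camera("scene")
e=o["eef_pos"]; print(w2pix(a,[e[0],e[1],e[2]-.034]))
for n in ["heart_medium","cup_medium"]:
    for d in bot.tip_of(n,a)[:2]: print(n,d["score"],d["xy"], pix2w(a,d["xy"],e[2]-.034 if "heart" in n else .004))
b=bot.read_camera("side"); print(w2pix(b,[e[0],e[1],e[2]-.034]))
for n in ["heart_medium","cup_medium"]:
    for d in bot.tip_of(n,b)[:2]: print(n,d["score"],d["xy"], pix2w(b,d["xy"],e[2]-.034 if "heart" in n else .004))
A=np.array(a["pixels"])[210:330,200:340,::-1];B=np.array(b["pixels"])[140:260,260:400,::-1]
cv2.imwrite("pics/c1.png",cv2.resize(np.hstack([A,B]),None,fx=2.8,fy=2.8,interpolation=2))
E
```

```text
[ 0.66799104 -0.04873025  0.10912769] 6.15 0.14941561132404288
[271.83954248 253.98169149]
heart_medium 0.84 [274.3, 256.1] [ 0.67380708 -0.04550605  0.07512769]
cup_medium 0.6 [273.6, 274.1] [ 0.67078224 -0.04773082  0.004     ]
[325.23718702 200.71179206]
cup_medium 0.78 [322.7, 221.2] [ 0.65872589 -0.05730079  0.004     ]
cup_medium 0.67 [202.3, 194.1] [0.42359261 0.24048451 0.004     ]
```

View pics/c1.png

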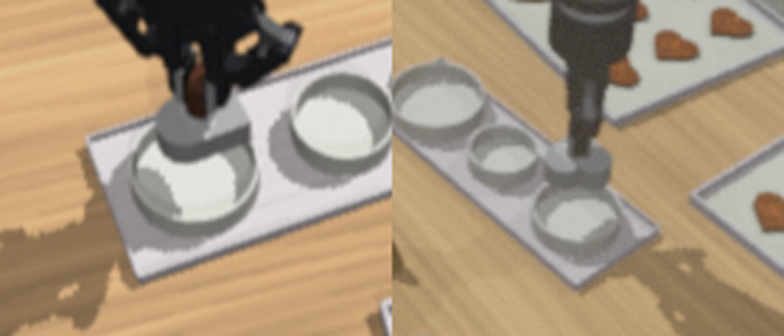

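Call:
jog_arm([
  [0, 0, 0, -3, -5, 20, 0],
  [0, 0, 0, -3, -5, 40, 0],
  [0, 0, 0, -3, -5, 50, 0],
  [0, 0, 0, -3, -5, 58, 0],
  [0, 0, 0, -3, -5, 63, 0],
  [0, 0, 0, -3, -5, 66, 0],
  [0, 0, 0, -3, -5, 66, 0],
])

```text
t: 7.32
eef_pos: [0.6666, -0.0547, 0.0418]
tool_rot: [0.0, 0.318, 0.948, 0.0]
contact_force: [-0.7, 0.8, -0.6]
gripper_width: 0.154
grasp_force: 42.4
```

Call:
jog_arm([
  [0, 0, 0, 0, 0, 0, 50],
  [0, 0, 0, 0, 0, 0, 50],
  [0, 0, 0, 0, 0, 0, 50],
  [0, 0, 0, 0, 0, -30, 50],
  [0, 0, 0, 0, 0, -80, 50],
  [0, 0, 0, 0, 0, -130, 50],
  [0, 0, 0, 0, 0, -180, 50],
  [0, 0, 0, 0, 0, -190, 50],
  [0, 0, 0, 0, 0, -190, 50],
])

```text
t: 8.45
eef_pos: [0.6663, -0.0546, 0.2316]
tool_rot: [0.0, 0.318, 0.948, 0.0]
contact_force: [0.5, -0.2, 0.2]
gripper_width: 0.586
grasp_force: 0.0
```

```bash
python3 - <<'E'
from h import *
o=bot.get_obs(); p=bot.read_camera("wrist"); print(o["eef_pos"],o["t"],rot(o).round(3).tolist())
for n,z in [("heart_medium",.008),("cup_medium",.004),("cup_small",.004),("cup_large",.004)]:
    for d in bot.tip_of(n,p)[:2]: print(n,round(d["score"],2),np.round(d["xy"]),pix2w(p,d["xy"],z,o)[:2].round(3))
save(p,"w3.png")
E
```

```text
[ 0.66626683 -0.05462429  0.23161576] 8.45 [[-0.798, 0.603, 0.001], [0.603, 0.798, 0.0], [-0.001, 0.001, -1.0]]
heart_medium 0.93 [275. 176.] [ 0.666 -0.056]
cup_small 0.57 [358. 107.] [0.66 0.06]
cup_large 0.73 [444.  28.] [0.648 0.171]
```

View pics/w3.png

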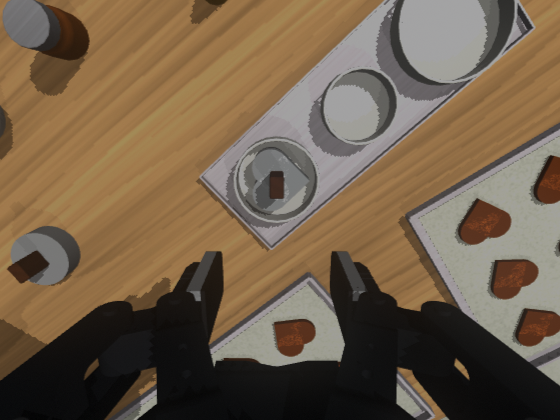

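The medium heart stands centred in its cup at (275,178), in the image. Next is the small heart.

Call:
jog_arm([
  [0, 0, -0.12, 30, 27, 0, 50],
  [0, 0, -0.25, 70, 63, 0, 50],
  [0, 0, -0.4, 112, 100, 0, 50],
  [0, 0, -0.55, 154, 138, 0, 50],
  [0, 0, -0.7, 196, 176, 0, 50],
  [0, 0, -0.85, 238, 213, 0, 50],
  [0, 0, -1.0, 275, 247, 0, 50],
  [0, 0, -1.1, 308, 277, 30, 50],
  [0, 0, -1.1, 308, 277, 60, 50],
  [0, 0, -1.1, 308, 277, 60, 50],
])

```text
t: 9.95
eef_pos: [0.5852, 0.351, 0.1676]
tool_rot: [-0.003, -0.225, 0.974, -0.001]
contact_force: [-0.2, -1.6, -0.4]
gripper_width: 0.585
grasp_force: 0.0
```

```bash
python3 - <<'E'
from h import *
o=bot.get_obs(); p=bot.read_camera("wrist"); print(o["eef_pos"],o["t"],rot(o).round(3).tolist())
for n in ["heart_small"]:
    for d in bot.tip_of(n,p)[:2]: print(n,round(d["score"],2),np.round(d["xy"]),pix2w(p,d["xy"],0,o)[:2].round(3))
i=rect(p,o,.024,.587-.05,.587+.05,.352-.05,.352+.05,5000).copy(); cv2.circle(i,(250,250),4,(0,0,255),-1)
cv2.imwrite("pics/r2.png",i)
E
```

```text
[0.58523487 0.35095063 0.16758227] 9.95 [[-0.899, -0.438, -0.006], [-0.438, 0.899, -0.004], [0.007, -0.001, -1.0]]
heart_small 0.56 [277. 187.] [0.583 0.351]
```

View pics/r2.png

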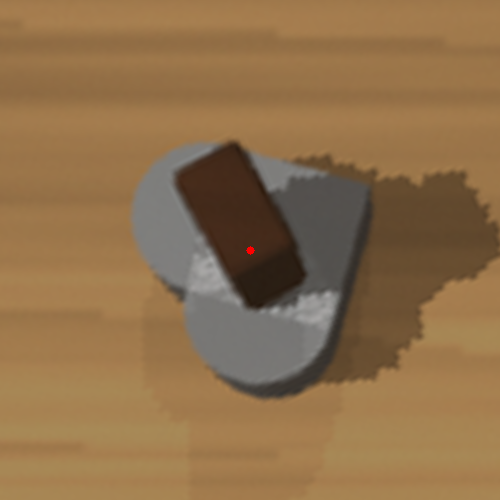

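The grip is aligned with the tool and centred near (252,246), about 2 mm ahead. I'll grasp it.

Call:
jog_arm([
  [0, 0, 0, -2, 0, 40, 50],
  [0, 0, 0, -2, 0, 85, 50],
  [0, 0, 0, -2, 0, 115, 50],
  [0, 0, 0, -2, 0, 134, 50],
  [0, 0, 0, -2, 0, 134, 50],
  [0, 0, 0, -2, 0, 134, 0],
  [0, 0, 0, -2, 0, 134, 0],
  [0, 0, 0, -2, 0, 134, 0],
  [0, 0, 0, -2, 0, 134, 0],
], grip_force=40)

```text
t: 11.18
eef_pos: [0.5902, 0.3536, 0.0391]
tool_rot: [0.001, -0.225, 0.974, 0.001]
contact_force: [-0.2, -0.4, 5.8]
gripper_width: 0.155
grasp_force: 40.0
```

Call:
jog_arm([
  [0, 0, 0, 0, 0, -40, 0],
  [0, 0, 0, 0, 0, -80, 0],
  [0, 0, 0, 6, -30, -100, 0],
  [0, 0, 0, 18, -80, -100, 0],
  [0, 0, 0, 29, -135, -100, 0],
  [0, 0, 0, 41, -190, -100, 0],
  [0, 0, 0, 53, -245, -100, 0],
  [0, 0, 0, 64, -295, -80, 0],
  [0, 0, 0, 64, -295, -70, 0],
  [0, 0, 0, 64, -295, -70, 0],
])

```text
t: 12.42
eef_pos: [0.6599, 0.06, 0.1064]
tool_rot: [-0.001, -0.225, 0.974, 0.0]
contact_force: [-0.9, 0.1, 0.4]
gripper_width: 0.148
grasp_force: 39.1
```

```bash
python3 - <<'E'
from h import *
for c in ["scene","side"]:
    p=bot.read_camera(c); o=bot.get_obs(); e=o["eef_pos"]
    for n,z in [("heart_small",e[2]-.039),("cup_small",.004)]:
        for d in bot.tip_of(n,p)[:2]: print(n,round(d["score"],2),np.round(d["xy"]),pix2w(p,d["xy"],z)[:2].round(3))
print(o["eef_pos"],o["t"],o["gripper_width"],rot(o).round(3).tolist())
E
```

```text
heart_small 0.59 [321. 239.] [0.657 0.052]
cup_small 0.8 [323. 260.] [0.667 0.057]
heart_small 0.49 [300. 184.] [0.656 0.05 ]
cup_small 0.68 [324. 219.] [ 0.667 -0.052]
cup_small 0.63 [303. 199.] [0.664 0.047]
[0.66094729 0.06169375 0.10801056] 12.625 0.15105479756725648 [[-0.898, -0.44, 0.001], [-0.44, 0.898, 0.001], [-0.001, 0.0, -1.0]]
```

Call:
jog_arm([
  [0, 0, 0, -2, -2, 20, 0],
  [0, 0, 0, -2, -2, 36, 0],
  [0, 0, 0, -2, -2, 46, 0],
  [0, 0, 0, -2, -2, 53, 0],
  [0, 0, 0, -2, -2, 58, 0],
  [0, 0, 0, -2, -2, 60, 0],
  [0, 0, 0, -2, -2, 60, 0],
])

```text
t: 13.6
eef_pos: [0.6636, 0.0587, 0.0475]
tool_rot: [0.0, -0.225, 0.974, -0.0]
contact_force: [-0.9, 0.4, -0.8]
gripper_width: 0.151
grasp_force: 39.2
```

Call:
jog_arm([
  [0, 0, 0, 0, 0, 0, 50],
  [0, 0, 0, 0, 0, 0, 50],
  [0, 0, 0, 0, 0, 0, 50],
  [0, 0, 0, 0, 0, -30, 50],
  [0, 0, 0, 0, 0, -80, 50],
  [0, 0, 0, 0, 0, -130, 50],
  [0, 0, 0, 0, 0, -170, 50],
  [0, 0, 0, 0, 0, -180, 50],
  [0, 0, 0, 0, 0, -180, 50],
])

```text
t: 14.72
eef_pos: [0.6634, 0.0587, 0.2275]
tool_rot: [0.0, -0.225, 0.974, 0.0]
contact_force: [-0.3, -0.5, -1.2]
gripper_width: 0.582
grasp_force: 0.0
```

```bash
python3 - <<'E'
from h import *
o=bot.get_obs(); p=bot.read_camera("wrist"); print(o["eef_pos"],o["t"],rot(o).round(3).tolist())
for n,z in [("heart_small",.008),("heart_medium",.008),("cup_small",.004),("cup_large",.004),("tray",0)]:
    for d in bot.tip_of(n,p)[:2]: print(n,round(d["score"],2),np.round(d["xy"]),pix2w(p,d["xy"],z,o)[:2].round(3))
save(p,"w4.png")
E
```

```text
[0.66342138 0.05874191 0.22745505] 14.725 [[-0.899, -0.438, 0.001], [-0.438, 0.899, 0.0], [-0.001, -0.0, -1.0]]
heart_small 0.59 [277. 174.] [0.66  0.059]
heart_medium 0.82 [180. 132.] [ 0.665 -0.055]
cup_large 0.66 [371. 210.] [0.65  0.175]
```

View pics/w4.png

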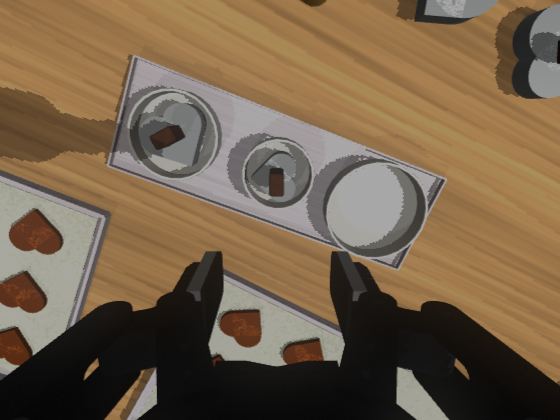

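Both hearts sit in their own cups, at (175,133) and (277,172). Next is the large heart.

Call:
jog_arm([
  [0, 0, -0.1, 18, 40, 0, 50],
  [0, 0, -0.19, 40, 86, 0, 50],
  [0, 0, -0.19, 62, 134, 0, 50],
  [0, 0, -0.19, 84, 182, 0, 50],
  [0, 0, -0.19, 106, 229, 0, 50],
  [0, 0, -0.19, 126, 273, 20, 50],
  [0, 0, -0.19, 126, 273, 60, 50],
  [0, 0, -0.19, 126, 273, 60, 50],
  [0, 0, -0.19, 126, 273, 60, 50],
])

```text
t: 16.15
eef_pos: [0.4315, 0.2488, 0.1681]
tool_rot: [0.0, -0.315, 0.949, 0.0]
contact_force: [0.6, 0.5, 0.1]
gripper_width: 0.583
grasp_force: 0.0
```

```bash
python3 - <<'E'
from h import *
o=bot.get_obs(); p=bot.read_camera("wrist"); print(o["eef_pos"],o["t"],rot(o).round(3).tolist())
for d in bot.tip_of("heart_large",p)[:2]: print(round(d["score"],2),np.round(d["xy"]),pix2w(p,d["xy"],0,o)[:2].round(3))
i=rect(p,o,.024,.43-.06,.43+.06,.249-.06,.249+.06,4000).copy(); cv2.circle(i,(240,240),4,(0,0,255),-1)
cv2.imwrite("pics/r3.png",i)
E
```

```text
[0.43152076 0.24880435 0.1680803 ] 16.15 [[-0.801, -0.599, 0.001], [-0.599, 0.801, 0.0], [-0.001, -0.0, -1.0]]
0.67 [279. 186.] [0.429 0.25 ]
```

View pics/r3.png

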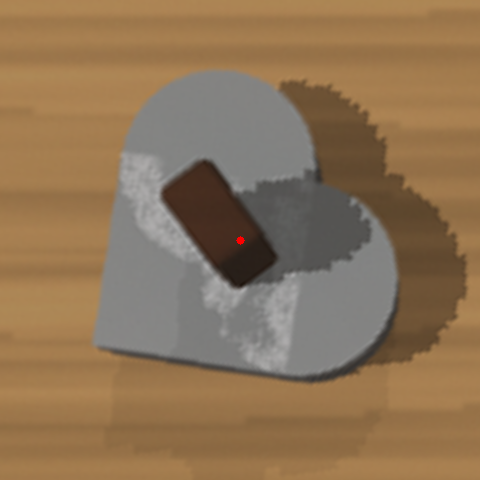

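The grip is centred near (235,238), about 1 mm off, and aligned with the tool. I'll grasp it.

Call:
jog_arm([
  [0, 0, 0, 0, 2, 40, 50],
  [0, 0, 0, 0, 2, 85, 50],
  [0, 0, 0, 0, 2, 115, 50],
  [0, 0, 0, 0, 2, 134, 50],
  [0, 0, 0, 0, 2, 134, 50],
  [0, 0, 0, 0, 2, 134, 0],
  [0, 0, 0, 0, 2, 134, 0],
  [0, 0, 0, 0, 2, 134, 0],
  [0, 0, 0, 0, 2, 134, 0],
], grip_force=50)

```text
t: 17.38
eef_pos: [0.4305, 0.2512, 0.0347]
tool_rot: [0.001, -0.316, 0.949, 0.0]
contact_force: [-0.0, -1.2, 7.4]
gripper_width: 0.151
grasp_force: 49.9
```

Call:
jog_arm([
  [0, 0, 0, 0, 0, -40, 0],
  [0, 0, 0, 0, 0, -85, 0],
  [0, 0, 0, -15, -22, -110, 0],
  [0, 0, 0, -45, -67, -110, 0],
  [0, 0, 0, -75, -112, -110, 0],
  [0, 0, 0, -105, -157, -110, 0],
  [0, 0, 0, -129, -194, -90, 0],
  [0, 0, 0, -129, -194, -70, 0],
  [0, 0, 0, -129, -194, -70, 0],
  [0, 0, 0, -129, -194, -70, 0],
])

```text
t: 18.62
eef_pos: [0.6481, 0.174, 0.104]
tool_rot: [0.0, -0.317, 0.948, 0.0]
contact_force: [0.1, 0.4, 0.1]
gripper_width: 0.148
grasp_force: 48.9
```

```bash
python3 - <<'E'
from h import *
for c in ["scene","side"]:
    p=bot.read_camera(c); o=bot.get_obs(); e=o["eef_pos"]
    for n,z in [("heart_large",e[2]-.0347),("cup_large",.004)]:
        for d in bot.tip_of(n,p)[:2]: print(n,round(d["score"],2),np.round(d["xy"]),pix2w(p,d["xy"],z)[:2].round(3))
print(o["eef_pos"],o["t"],o["gripper_width"],rot(o).round(3).tolist())
E
```

```text
heart_large 0.79 [379. 221.] [0.649 0.176]
cup_large 0.97 [373. 240.] [0.648 0.173]
cup_large 0.72 [272. 178.] [0.642 0.181]
cup_large 0.71 [323. 220.] [ 0.663 -0.054]
[0.64898257 0.17346885 0.10445479] 18.825 0.1546519351101508 [[-0.8, -0.6, 0.001], [-0.6, 0.8, 0.001], [-0.001, -0.0, -1.0]]
```

Over the cup. The floor needs TCP z of about .0427, which is 61 mm down.

Call:
jog_arm([
  [0, 0, 0, 0, 0, 20, 0],
  [0, 0, 0, 0, 0, 38, 0],
  [0, 0, 0, 0, 0, 48, 0],
  [0, 0, 0, 0, 0, 55, 0],
  [0, 0, 0, 0, 0, 59, 0],
  [0, 0, 0, 0, 0, 61, 0],
  [0, 0, 0, 0, 0, 61, 0],
])

```text
t: 19.8
eef_pos: [0.6494, 0.1729, 0.0428]
tool_rot: [0.001, -0.316, 0.949, 0.0]
contact_force: [0.9, -0.3, -0.2]
gripper_width: 0.152
grasp_force: 49.0
```

Call:
jog_arm([
  [0, 0, 0, 0, 0, 0, 50],
  [0, 0, 0, 0, 0, 0, 50],
  [0, 0, 0, 0, 0, 0, 50],
  [0, 0, 0, 0, 0, -30, 50],
  [0, 0, 0, 0, 0, -80, 50],
  [0, 0, 0, 0, 0, -130, 50],
  [0, 0, 0, 0, 0, -180, 50],
  [0, 0, 0, 0, 0, -190, 50],
  [0, 0, 0, 0, 0, -190, 50],
])

```text
t: 20.92
eef_pos: [0.6491, 0.1727, 0.2326]
tool_rot: [0.0, -0.316, 0.949, 0.0]
contact_force: [-0.5, 0.1, -0.6]
gripper_width: 0.589
grasp_force: 0.0
```

```bash
python3 - <<'E'
from h import *
o=bot.get_obs(); p=bot.read_camera("wrist"); print(o["eef_pos"],o["t"])
for n,z in [("heart_large",.008),("heart_small",.008),("heart_medium",.008)]:
    for d in bot.tip_of(n,p)[:2]: print(n,round(d["score"],2),np.round(d["xy"]),pix2w(p,d["xy"],z,o)[:2].round(3))
save(p,"w5.png")
E
```

```text
[0.64905161 0.17272487 0.23263639] 20.925
heart_large 0.63 [275. 174.] [0.649 0.17 ]
heart_small 0.65 [184. 120.] [0.659 0.057]
heart_medium 0.93 [87. 58.] [ 0.667 -0.055]
```

View pics/w5.png

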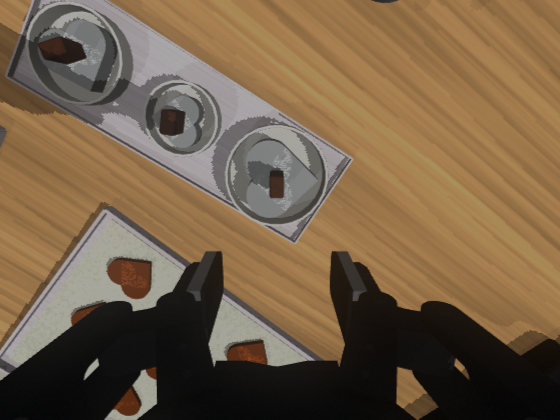

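The three hearts sit flat in their cups, at (75,52), (182,117) and (277,173), and the gripper is clear.

```bash
python3 -c "
from station import bot
print(bot.hand_in())"
```

```text
the job is handed in; nothing more can be done
None
```

The three heart cutters are upright in the cups of their own size, the drop and round cutters were not touched, and the job was handed in at about 21 s; no verdict came back.

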